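Set the bench timer four clicks on and start it

ROBOT

A 7-joint arm with a two-finger parallel gripper is mounted at the origin on the work surface. World frame = base frame: x ahead of the robot, y to its left, z up, the work surface at z = 0. Lengths are in m, angles in rad, forces in N, time in s.
With the tool pointing down it reaches from about 0.4 to 0.85 m from the base axis. Payload 4.5 kg.
Tool frame: the origin (TCP) lies on the centre line of the jaws, within the pads' length; the fingertips stand 11 mm ahead of it and the grasp point (between the pads) lies 8 mm behind it; z points along the fingers, y is the line along which they close (so a half turn about z gives the same grasp; the last joint's range is limited). The gripper opens to 88 mm and grips with 3 to 60 N. Pads are 18 mm wide; open, the fingers measure 123 mm over their backs; the gripper's body (75 mm by 187 mm) begins 45 mm behind the grasp point.
Start: joints at [-1.123, 0.689, -0.195, 1.565, 0.157, 0.902, -0.215], TCP at [0.251, 0.572, 0.25] pointing down, gripper open.
Joint ranges: [-3.01, 3.01], [-0.46, 2.08], [-1.47, 1.51], [0.13, 2.56], [-1, 4.14], [0.04, 2.09], [-2.66, 2.66]. Speed limits (rad/s): [2.57, 2.57, 3.14, 3.14, 3.14, 3.14, 3.14].

INTERFACE

Orientations are given as a unit quaternion [x, y, z, w].
In Python, from plant import * gives the robot as it stands. The module is installed in compiled form; this text tells all that it offers.
- The arm moves only by the tool send_rows, never from a script. Its argument "motion" is a list of rows, each an object of numbers: "x", "y", "z": the shift along the tool's x, y, z in cm; "rx", "ry", "rz": the turn, a rotation vector about the tool's x, y, z in rad; "jaw": the finger opening in cm, from 0 to 8.81. In form: [{"x": .., "y": .., "z": .., "rx": .., "ry": .., "rz": .., "jaw": ..}, ...]. A call has exactly 5 rows; each row shifts and turns the commanded pose from where the row before left it, along the tool's axes as they then stand; what a row does not reach is not made up. A row lasts 1/10 s, in which the tool goes at most 50 mm and 8.59 degrees, less where a joint would pass 70% of its speed; a pose out of reach is approached as far as the arm can. A call is refused whole if a number of a shift passes 5 or a number of a turn 0.15, either way. A call with a gripper value outside its range is refused whole. The fingers move at their own pace and stop on an object; "grip_force" is the grip in N (left out, the last holds). Time passes only in rows, so rows that do not move let the fingers close, or fill a call up. It gives the time, the measured TCP pose, the force, the opening and the grip force at its end, in the units of the state.
- get_state(): the state, without advancing time (a new reading comes with each control period).
- snapshot(name): name is "scene" or "side" or "wrist"; returns a dict with "img" (384x512x3 uint8, red, green, blue), "vertical_fov" (degrees; the focal length in pixels is half the picture's height over the tangent of half this angle, whatever the lens; pixels are square), "cx", "cy" (the principal point, pixels), "extrinsics" (4x4, takes a point from camera to world coordinates). Camera axes: x right, y up, looking along -z (the intrinsics and any distortion apply to the point x, -y, -z); pixel columns grow to the right and rows downward; lengths in m; the calibration is good to about 2 mm. A picture is of the moment at which its call begins. There is no depth.
- finish_job(): hands the job in; it is judged then, once.
The state is a dict: "clock": time; "q": joint angles; "qd": joint speeds; "joint_torque": joint torques, N m; "tool_pos": TCP position; "eef_rot": TCP orientation; "contact_force": force on the tool from outside, world axes, zero at the start; "moment": the same for the moment, N m; "opening": opening from 0.0 (shut) to 1.0 (fully open); "finger_force": force on a finger pad.
Only numpy, scipy, OpenCV 4.12 (cv2) and the standard library are available. Lean on these libraries where they do the work, as an engineer would, in place of code of your own. Each camera call takes 0.05 s, during which the arm holds its last target. There are 200 camera calls.

TASK

With a fingertip, push the pointer bar of the bench timer's dial clockwise (seen from above) by exactly four clicks from where it stands. Only then press the round start button on the same box fully down and let it come back up. Push the dial gently rather than pinching it, and leave the other things where they are.

Things in the scene. Friction and masses are not known exactly. Their poses are not given: they have to be found in the camera images.
- timer_box: Grey bench timer box, 170 mm (its x) by 260 mm (its y) by 60 mm high, fixed to the bench, flat top at z = 60 mm. Origin: centre of its underside. The dial lies on its +y half, axis at (0, +55) mm; the start button at (-30, -85) mm; a small tin stands on its top near (+50, -85) mm.
- dial_center (a point): Point fixed on the box, on the dial's vertical axis at the height of the disc's upper face (74 mm above the bench). The black disc is 84 mm in diameter and 12 mm thick, 2 mm above the box. A hub of 22 mm diameter in its middle rises 24 mm above the disc's face. White ticks on the box, 49 to 60 mm from the axis, mark the ten click positions.
- pointer_dial: The turning dial: black disc, aluminium hub and raised aluminium pointer bar in one rigid piece. Origin on the dial's axis at the box's top (60 mm above the bench). The bar points along the body's own -x, from the hub to 42 mm from the axis; it is 10 mm thick (own y) and stands 24 mm above the disc's face, its top 98 mm above the bench, with a thin black line along its top. Push on a flat side of it. Pushing 32 mm from the axis takes about 4 N to get over a click.
- pointer_tip (a point): Point on the bar's top edge, 40 mm from the dial's axis: it shows which way the bar points.
- dial (a joint): Angle of the dial in rad, growing clockwise seen from above. The dial rests only in click-stops at 0, 0.524, 1.047, ... 4.71 (every 0.524 rad = 30 degrees); at 0 the bar points along the box's -x. It starts at rest in the stop 0, 1 or 2. Pushed a little beyond half-way between two stops it snaps ahead into the next one by itself (the push force then drops) and stays there.
- start_button (a joint): Travel of the start button in m: 0 up, 0.006 fully down; springs back up when released; fully down takes 5 N (2 N to start).
- start_button_top (a point): Centre of the top face of the round black start button, 30 mm in diameter, 76 mm above the bench when up, pressed straight down.
- tack_tin: Small loose aluminium tin, 36 mm in diameter, 30 mm high, standing on the box. Origin: centre of its underside. Not part of the job.
- tacker: Loose steel hand tacker lying on its side, 150 by 80 by 28 mm, beside the box on its +y side. Origin at bench height under its middle. Not part of the job.
- marker: Loose black marker pen, 130 mm long, 17 mm thick, lying behind the box (+x). Origin under its middle. Not part of the job.
- glue_bottle: Loose white glue bottle, 52 mm in diameter, 130 mm high, standing on the bench on the box's -y side. Origin: centre of its underside. Not part of the job.

How it is judged:
On the way, in this order (a step that is already met when the one before it is completed fails the run):
1. the dial rests four clicks clockwise of where it started (distance of pointer_tip from where it was at the start of the episode between 0.0655 and 0.0732 m and value of joint dial between 1.9244 and 3.31159 rad and velocity of joint dial below 0.1 rad/s), for 0.2 s.
2. the start button is pressed down (more than 4.5 mm of its 6 mm) (value of joint start_button above 0.0045 m), for 0.05 s.
At the end, for the whole second after the job is handed in: The dial rests in the fourth click-stop clockwise of its starting stop (within about 10 degrees), and the start button has been pressed after that and is up again (distance of pointer_tip from where it was at the start of the episode between 0.0655 and 0.0732 m and value of joint dial between 1.9244 and 3.31159 rad and value of joint start_button below 0.001 m and velocity of joint dial below 0.05 rad/s); the robot touches nothing.
It fails at once if the start button is pressed before the dial stands four clicks on (value of joint start_button above 0.0045 m and not (distance of pointer_tip from where it was at the start of the episode between 0.0655 and 0.0732 m and value of joint dial between 1.9244 and 3.31159 rad)).
It fails at once if the dial is pinched or shoved: more than 25 N between the fingers and the dial (contact force between the fingers and pointer_dial above 25 N).
It fails at once if another thing (tin, tacker, marker or bottle) is lifted or moved more than 15 mm (distance of any of tacker, marker, glue_bottle, tack_tin from where it was at the start of the episode above 0.015 m).
It also fails if it takes over 51 s, if anything falls off the work surface, if the arm or the gripper's body presses on something with over 40 N, if the wrist force passes 120 N, or if a joint passes its speed limit or range.

## Working session

There is one attempt and no reset: what is moved stays moved. The work goes in short steps, Python scripts to look and compute and a tool call to move; the robot and the scene stay as the last step left them, time stands still between calls to the robot, and variables do not carry over. Pictures are saved under pics/ and viewed, at most 10 in all, crops included, and the job is handed in when it is done.

Besides the shell and the picture viewer there is one more tool, called by a JSON object that holds its "name" and its "arguments", one argument or row to a line. send_rows: Moves the arm, as the interface text tells. Its arguments: {"type":"object","properties":{"motion":{"type":"array"},"grip_force":{"type":"number"}},"required":["motion"]}

```bash
mkdir -p pics; python3 - <<'E'
from plant import *
import cv2,pickle
d={}
for n in("scene","side"):
    s=snapshot(n);d[n]=s
    print(n,s["vertical_fov"],s["cx"],s["cy"],s["extrinsics"].round(3).tolist(),[k for k in s])
    cv2.imwrite(f"pics/{n}0.png",cv2.resize(s["img"][:,:,::-1],(800,600),interpolation=cv2.INTER_CUBIC))
pickle.dump(d,open("s0.pkl","wb"))
st=get_state();print(st["clock"],st["tool_pos"],st["eef_rot"],st["opening"],st["contact_force"])
E
```

```text
scene 49.214041891212204 259.3170797067786 185.00749122660338 [[-0.343, -0.609, 0.716, 1.322], [0.939, -0.216, 0.266, 0.305], [-0.007, 0.763, 0.646, 0.735], [0.0, 0.0, 0.0, 1.0]] ['img', 'vertical_fov', 'cx', 'cy', 'extrinsics']
side 57.896899942719756 256.5234544326379 189.64675230858305 [[0.958, 0.179, -0.222, 0.433], [-0.285, 0.54, -0.792, -0.643], [-0.022, 0.822, 0.569, 0.562], [0.0, 0.0, 0.0, 1.0]] ['img', 'vertical_fov', 'cx', 'cy', 'extrinsics']
0.1 [0.25111494 0.57175519 0.24900206] [ 2.05378888e-01  9.78682200e-01 -8.07000196e-04 -1.12278954e-04] 1.0013636467999742 [-0.55690143  0.57175122  0.35500196]
```

View pics/scene0.png

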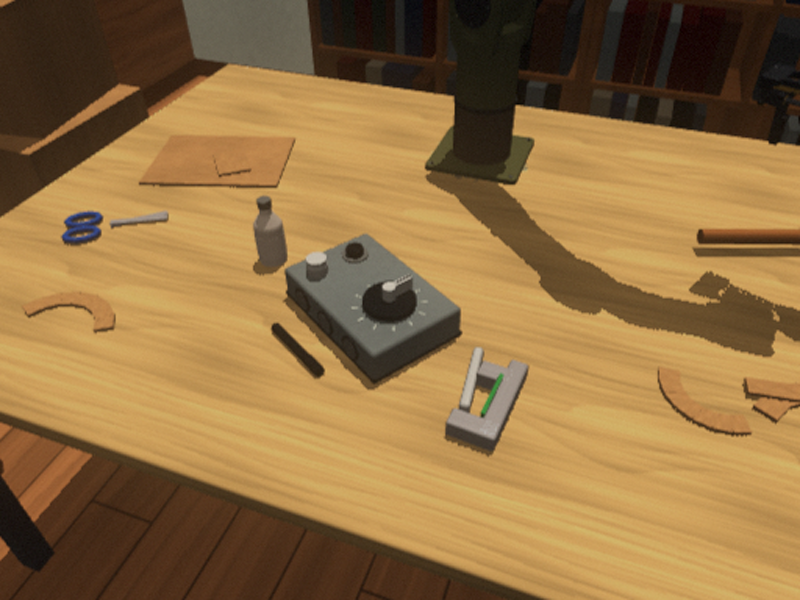

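View pics/side0.png

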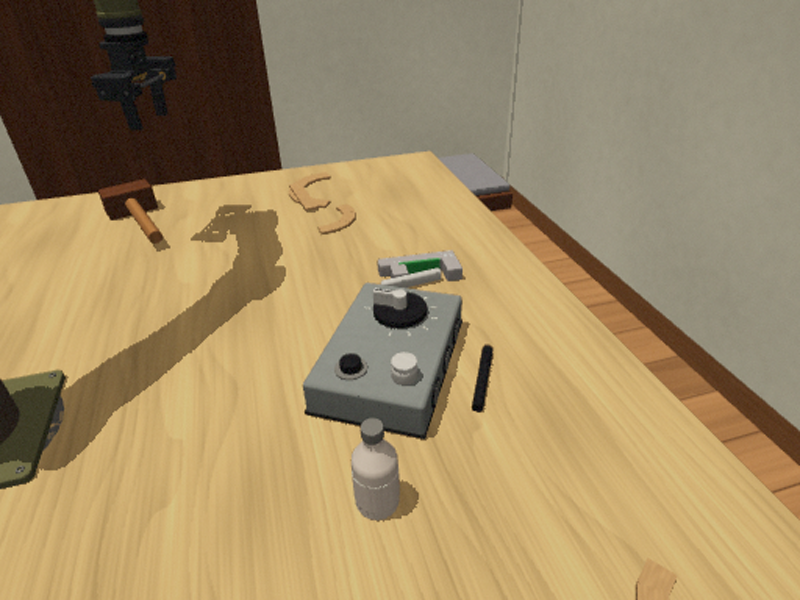

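The scene view shows the box with corners near (287,272), (365,235), (460,312) and (375,360). The dial is near (390,300), the button at (355,250) and the tin at (316,262). The side view shows the button at (350,363) and the dial at (400,308). I'll enlarge both.

```bash
python3 - <<'E'
import cv2,pickle
d=pickle.load(open("s0.pkl","rb"))
import numpy as np
for n,(u,v) in dict(scene=(175,145),side=(190,175)).items():
    c=d[n]["img"][v:v+105,u:u+130,::-1]   # px = u + X/6
    c=np.clip(c.astype(float)*1.3,0,255).astype(np.uint8)
    cv2.imwrite(f"pics/{n}1.png",cv2.resize(c[:100],(780,600),interpolation=cv2.INTER_CUBIC))
E
```

```text
(no output)
```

View pics/scene1.png

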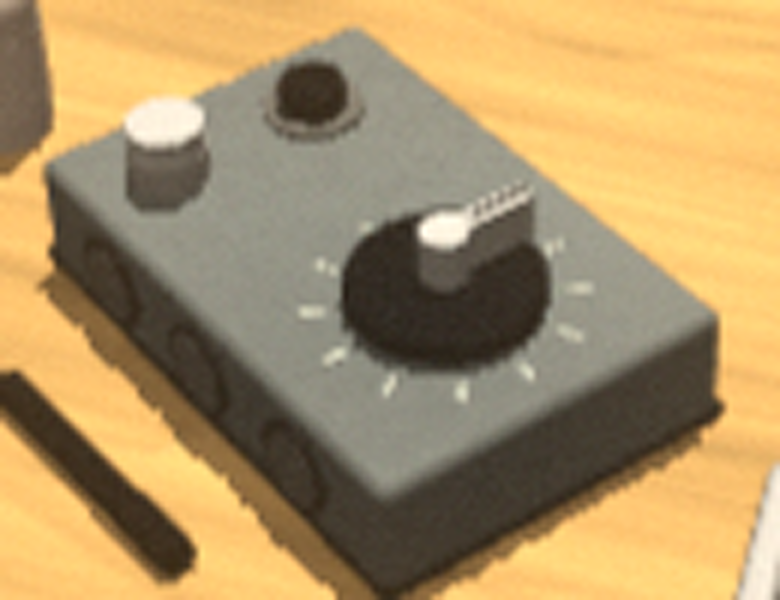

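View pics/side1.png

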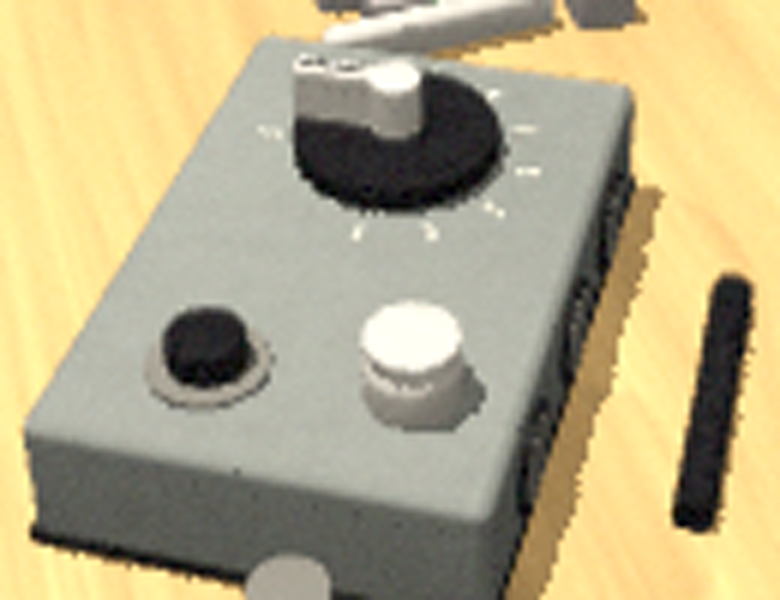

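Corners read from the scene crop are (48,170), (355,28), (718,318) and (385,497), with the hub top at (443,227), the bar end at (525,190) and the button top at (312,85). From the side crop the corners are (25,433), (265,38), (632,88) and (490,522), the hub top is (395,75), the bar end (302,62) and the button (207,325).

```bash
cat > h.py <<'E'
import numpy as np
def ray(s,u,v,z):
    f=192/np.tan(np.radians(s["vertical_fov"])/2);E=s["extrinsics"]
    d=E[:3,:3]@np.array([(u-s["cx"])/f,-(v-s["cy"])/f,-1]);o=E[:3,3]
    return (o+d*(z-o[2])/d[2])
def proj(s,P):
    f=192/np.tan(np.radians(s["vertical_fov"])/2);E=s["extrinsics"]
    c=E[:3,:3].T@(np.array(P)-E[:3,3]);return s["cx"]-f*c[0]/c[2],s["cy"]+f*c[1]/c[2]
E
python3 - <<'E'
from h import *
import pickle
d=pickle.load(open("s0.pkl","rb"))
names=["--","-+","++","+-"];L=np.array([[-85,-130],[-85,130],[85,130],[85,-130],[0,55],[-30,-85]])/1e3
px=dict(scene=((175,145),[(355,28),(718,318),(385,497),(48,170),(443,227),(312,85),(525,190)]),
 side=((190,175),[(25,433),(265,38),(632,88),(490,522),(395,75),(207,325),(302,62)]))
zs=[.06]*4+[.098,.076,.098]
allW=[]
for n,((u,v),ps) in px.items():
    W=np.array([ray(d[n],u+a/6,v+b/6,z)[:2] for (a,b),z in zip(ps,zs)])
    print(n,(W*1e3).round(1).tolist());allW.append(W)
    print(' edges',[round(1e3*np.linalg.norm(W[i]-W[(i+1)%4]),1) for i in range(4)],'tip ang',np.degrees(np.arctan2(*(W[6]-W[4])[::-1])),'len',np.linalg.norm(W[6]-W[4]))
A=np.vstack([L,L]);B=np.vstack([w[:6] for w in allW])
def fit(A,B):
    a,b=A.mean(0),B.mean(0);U,S,V=np.linalg.svd((A-a).T@(B-b));R=(U@V).T
    return R,b-R@a
for A_,B_ in((L,allW[0][:6]),(L,allW[1][:6]),(A,B)):
    R,t=fit(A_,B_);print('yaw',np.degrees(np.arctan2(R[1,0],R[0,0])),'t',t,'res mm',((A_@R.T+t-B_)*1e3).round(1).tolist())
print('dial',R@L[4]+t,'btn',R@L[5]+t)
from plant import *
from scipy.spatial.transform import Rotation as Ro
print(Ro.from_quat(get_state()["eef_rot"]).as_matrix().round(3))
E
```

```text
scene [[455.0, -90.5], [591.0, 123.6], [727.7, 35.4], [596.2, -174.6], [617.0, 16.6], [521.5, -82.4], [584.4, 39.3]]
 edges [np.float64(253.7), np.float64(162.7), np.float64(247.8), np.float64(164.4)] tip ang 145.18223777360697 len 0.03971946898794605
side [[447.5, -102.8], [584.0, 112.3], [722.4, 25.6], [586.4, -190.7], [615.2, 12.8], [516.4, -85.5], [582.5, 33.4]]
 edges [np.float64(254.8), np.float64(163.3), np.float64(255.5), np.float64(164.4)] tip ang 147.80610448496972 len 0.03862969368452953
yaw -32.07536764027775 t [ 0.59161495 -0.0270873 ] res mm [[-4.4, -1.6], [-2.4, 4.6], [5.0, 2.6], [-1.6, -7.7], [3.8, 2.9], [-0.4, -0.8]]
yaw -32.442990185330615 t [ 0.58555738 -0.03648816] res mm [[-3.4, 2.2], [-0.5, 6.5], [4.6, 2.0], [1.1, -1.1], [-0.2, -2.9], [-1.7, -6.7]]
yaw -32.26022174280441 t [ 0.58858623 -0.03178785] res mm [[-7.7, -5.8], [-4.9, -0.1], [2.2, -2.6], [-5.1, -12.4], [0.9, -1.9], [-3.6, -5.3], [-0.1, 6.4], [2.1, 11.2], [7.4, 7.2], [4.7, 3.6], [2.7, 1.9], [1.5, -2.2]]
dial [0.61794333 0.01472195] btn [ 0.51784719 -0.08765366]
[[-0.916  0.402 -0.001]
 [ 0.402  0.916 -0.002]
 [-0.    -0.002 -1.   ]]
```

Both views agree: dial near (0.616, 0.0145), bar at about 147°, which is the box's −x direction, so the dial is in stop 0. The button is near (0.519, -0.085). I'll move above the bar's pushing side with the jaws closed.

{"name": "send_rows", "arguments": {
  "motion": [
    {"x": -3.4,"y": -2.6,"jaw": 0},
    {"x": -3.4,"y": -2.6,"jaw": 0},
    {"x": -3.4,"y": -2.6,"jaw": 0},
    {"x": -3.4,"y": -2.6,"jaw": 0},
    {"x": -3.4,"y": -2.6,"jaw": 0}
  ],
  "grip_force": 15
}}

```text
schema error: expected keys x, y, z, rx, ry, rz, jaw
```

{"name": "send_rows", "arguments": {
  "motion": [
    {"x": -3.4,"y": -2.6,"jaw": 0},
    {"x": -3.4,"y": -2.6,"jaw": 0},
    {"x": -3.4,"y": -2.6,"jaw": 0},
    {"x": -3.4,"y": -2.6,"jaw": 0},
    {"x": -3.4,"y": -2.6,"jaw": 0}
  ]
}}

```text
schema error: expected keys x, y, z, rx, ry, rz, jaw
```

{"name": "send_rows", "arguments": {
  "motion": [
    {"x": -3.4,"y": -2.6,"jaw": 0},
    {"x": -3.4,"y": -2.6,"jaw": 0},
    {"x": -3.4,"y": -2.6,"jaw": 0},
    {"x": -3.4,"y": -2.6,"jaw": 0},
    {"rz": 0.14,"jaw": 0}
  ]
}}

```text
schema error: expected keys x, y, z, rx, ry, rz, jaw
```

All keys are needed in every row.

{"name": "send_rows", "arguments": {
  "motion": [
    {"x": -3.4,"y": -2.6,"z": 0,"rx": 0,"ry": 0,"rz": 0,"jaw": 0},
    {"x": -3.4,"y": -2.6,"z": 0,"rx": 0,"ry": 0,"rz": 0,"jaw": 0},
    {"x": -3.4,"y": -2.6,"z": 0,"rx": 0,"ry": 0,"rz": 0,"jaw": 0},
    {"x": -3.4,"y": -2.6,"z": 0,"rx": 0,"ry": 0,"rz": 0,"jaw": 0},
    {"x": -3.4,"y": -2.6,"z": 0,"rx": 0,"ry": 0,"rz": 0,"jaw": 0}
  ],
  "grip_force": 15
}}

```text
clock: 0.6
tool_pos: [0.3551, 0.3831, 0.2495]
eef_rot: [0.205, 0.979, -0.0, -0.0]
contact_force: [0.1, -0.0, -0.8]
opening: 0.564
finger_force: 0.0
```

{"name": "send_rows", "arguments": {
  "motion": [
    {"x": -3.4,"y": -2.6,"z": 0,"rx": 0,"ry": 0,"rz": 0,"jaw": 0},
    {"x": -3.4,"y": -2.6,"z": 0,"rx": 0,"ry": 0,"rz": 0,"jaw": 0},
    {"x": -3.4,"y": -2.6,"z": 0,"rx": 0,"ry": 0,"rz": 0,"jaw": 0},
    {"x": -3.4,"y": -2.6,"z": 0,"rx": 0,"ry": 0,"rz": 0,"jaw": 0},
    {"x": -3.4,"y": -2.6,"z": 0,"rx": 0,"ry": 0,"rz": 0,"jaw": 0}
  ]
}}

```text
clock: 1.1
tool_pos: [0.4585, 0.1958, 0.2495]
eef_rot: [0.205, 0.979, -0.0, -0.0]
contact_force: [1.5, -0.5, -0.7]
opening: 0.113
finger_force: 0.0
```

{"name": "send_rows", "arguments": {
  "motion": [
    {"x": -3.4,"y": -2.6,"z": 0,"rx": 0,"ry": 0,"rz": 0,"jaw": 0},
    {"x": -3.4,"y": -2.6,"z": 0,"rx": 0,"ry": 0,"rz": 0,"jaw": 0},
    {"x": -3.4,"y": -2.6,"z": 0,"rx": 0,"ry": 0,"rz": 0,"jaw": 0},
    {"x": -3.4,"y": -2.6,"z": 0,"rx": 0,"ry": 0,"rz": 0,"jaw": 0},
    {"x": -2,"y": -1,"z": 0,"rx": 0,"ry": 0,"rz": 0.14,"jaw": 0}
  ]
}}

```text
clock: 1.6
tool_pos: [0.5559, 0.0251, 0.2492]
eef_rot: [0.278, 0.961, -0.001, -0.0]
contact_force: [-0.2, 0.6, 0.6]
opening: 0.005
finger_force: 0.0
```

```bash
python3 - <<'E'
from plant import *
import cv2,pickle
from scipy.spatial.transform import Rotation as Ro
s=snapshot("wrist");st=get_state();pickle.dump((s,st),open("w1.pkl","wb"))
cv2.imwrite("pics/w1.png",cv2.resize(s["img"][:,:,::-1],(800,600),interpolation=cv2.INTER_CUBIC))
print(st["clock"],st["tool_pos"],Ro.from_quat(st["eef_rot"]).as_matrix().round(3).tolist(),st["opening"],st["contact_force"],st["q"])
print(s["vertical_fov"],s["extrinsics"].round(3).tolist())
E
```

```text
1.65 [0.5581493  0.0231928  0.24928421] [[-0.84, 0.542, 0.002], [0.542, 0.84, -0.003], [-0.004, -0.002, -1.0]] 0.011134553107396614 [ 3.83415999 -1.44823802 -0.47684702] [ 0.00598996  0.60270717 -0.21779029  1.77050584  0.17936269  0.78607864
  0.69610401]
60.415187249504065 [[0.533, -0.804, -0.264, 0.487], [0.846, 0.506, 0.169, 0.069], [-0.002, -0.314, 0.95, 0.384], [0.0, 0.0, 0.0, 1.0]]
```

View pics/w1.png

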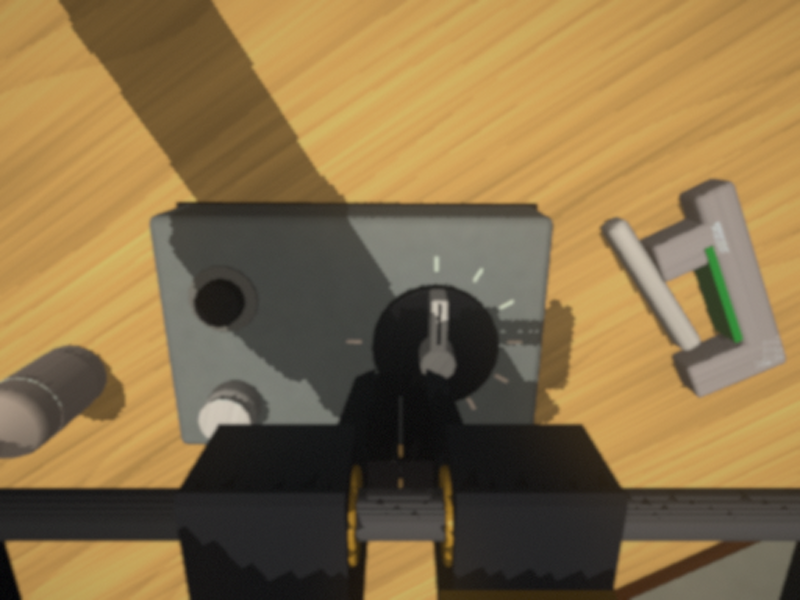

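The wrist view shows the bar aligned with its tick (tick at (436,262), bar end at (440,293)), the disc centred near (436,345), the button top at (220,302) and the tip of the closed fingers near (395,380).

```bash
python3 - <<'E'
from h import *
import pickle
s,st=pickle.load(open("w1.pkl","rb"))
for n,u,v,z in(("disc left",373,345,.074),("disc right",498,345,.074),("disc top",436,286,.074),("tip",440,292,.098),("hub",437,362,.098),("btn",220,302,.076),("tick in",436,270,.06),("tick out",436,256,.06),("tickL",354,342,.06),("tickR",515,342,.06)):
    print(n,(1e3*ray(s,u*.64,v*.64,z)).round(1))
print(np.array(proj(s,st["tool_pos"]+np.array([0,0,-.011])))/.64)
E
```

```text
disc left [590.6 -17.7  74. ]
disc right [634.   51.3  74. ]
disc top [578.   37.8  74. ]
tip [575.3  40.3  98. ]
hub [612.7  15.8  98. ]
btn [513.8 -82.8  76. ]
tick in [572.8  42.   60. ]
tick out [564.8  46.8  60. ]
tickL [586.5 -31.4  60. ]
tickR [644.9  61.4  60. ]
[398.22363526 407.6026023 ]
```

{"name": "send_rows", "arguments": {
  "motion": [
    {"x": -1.0,"y": -0.6,"z": 0,"rx": 0,"ry": 0,"rz": 0,"jaw": 0},
    {"x": -0.9,"y": -0.6,"z": 3,"rx": 0,"ry": 0,"rz": 0,"jaw": 0},
    {"x": 0,"y": 0,"z": 3,"rx": 0,"ry": 0,"rz": 0,"jaw": 0},
    {"x": 0,"y": 0,"z": 3,"rx": 0,"ry": 0,"rz": 0,"jaw": 0},
    {"x": 0,"y": 0,"z": 0,"rx": 0,"ry": 0,"rz": 0,"jaw": 0}
  ]
}}

```text
clock: 2.15
tool_pos: [0.5617, 0.0112, 0.1564]
eef_rot: [0.271, 0.962, -0.001, -0.004]
contact_force: [-0.9, -0.2, 0.8]
opening: 0.006
finger_force: 0.0
```

```bash
python3 - <<'E'
from plant import *
import cv2,pickle
s=snapshot("wrist");st=get_state();pickle.dump((s,st),open("w2.pkl","wb"))
cv2.imwrite("pics/w2.png",cv2.resize(s["img"][:,:,::-1],(800,600),interpolation=cv2.INTER_CUBIC))
print(st["clock"],st["tool_pos"],st["eef_rot"],st["contact_force"])
E
```

```text
2.2 [0.56322038 0.01121799 0.15847223] [ 2.71703694e-01  9.62378244e-01 -4.30478136e-04 -2.24358841e-03] [0.6496776  0.55690729 0.48222314]
```

View pics/w2.png

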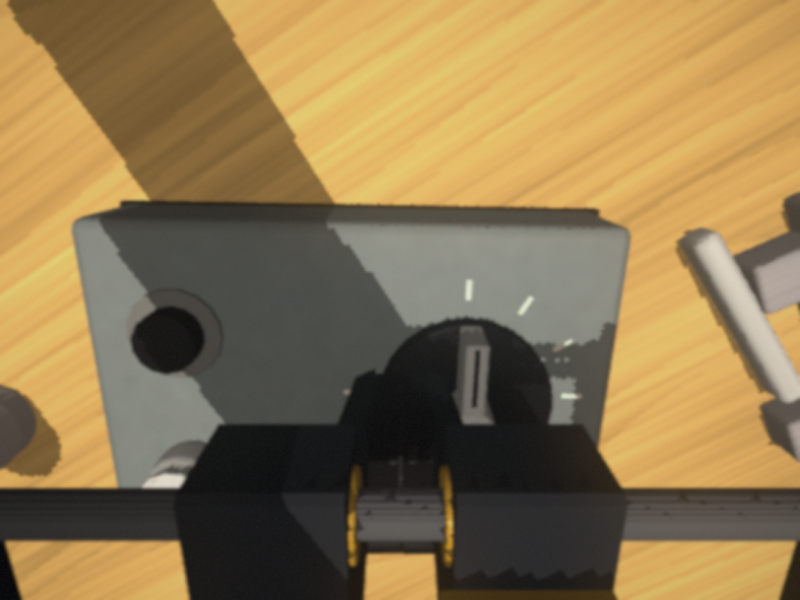

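The wrist view shows the bar top from (475,343) downward and the disc clear of the fingers on the left, with the button at (168,340). Next I'll lower beside the bar.

{"name": "send_rows", "arguments": {
  "motion": [
    {"x": -0.8,"y": -0.4,"z": 0,"rx": 0,"ry": 0,"rz": 0,"jaw": 0},
    {"x": 0,"y": 0,"z": 2.2,"rx": 0,"ry": 0,"rz": 0,"jaw": 0},
    {"x": 0,"y": 0,"z": 2.2,"rx": 0,"ry": 0,"rz": 0,"jaw": 0},
    {"x": 0,"y": 0,"z": 2,"rx": 0,"ry": 0,"rz": 0,"jaw": 0},
    {"x": 0,"y": 0,"z": 0,"rx": 0,"ry": 0,"rz": 0,"jaw": 0}
  ]
}}

```text
clock: 2.7
tool_pos: [0.5695, 0.0023, 0.0953]
eef_rot: [0.273, 0.962, -0.0, -0.001]
contact_force: [-0.8, 0.5, 0.6]
opening: 0.006
finger_force: 0.0
```

{"name": "send_rows", "arguments": {
  "motion": [
    {"x": 0,"y": 0.2,"z": 0,"rx": 0,"ry": 0,"rz": 0,"jaw": 0},
    {"x": 0,"y": 0.2,"z": 0,"rx": 0,"ry": 0,"rz": 0,"jaw": 0},
    {"x": 0,"y": 0.2,"z": 0,"rx": 0,"ry": 0,"rz": 0,"jaw": 0},
    {"x": 0,"y": 0,"z": 0,"rx": 0,"ry": 0,"rz": 0,"jaw": 0},
    {"x": 0,"y": 0,"z": 0,"rx": 0,"ry": 0,"rz": 0,"jaw": 0}
  ]
}}

```text
clock: 3.2
tool_pos: [0.573, 0.0078, 0.0962]
eef_rot: [0.273, 0.962, 0.0, 0.0]
contact_force: [-0.5, 0.3, -0.1]
opening: 0.002
finger_force: 0.0
```

{"name": "send_rows", "arguments": {
  "motion": [
    {"x": 0,"y": 0.1,"z": 0.2,"rx": 0,"ry": 0,"rz": 0,"jaw": 0},
    {"x": 0,"y": 0.1,"z": 0,"rx": 0,"ry": 0,"rz": 0,"jaw": 0},
    {"x": 0,"y": 0.1,"z": 0,"rx": 0,"ry": 0,"rz": 0,"jaw": 0},
    {"x": 0,"y": 0.1,"z": 0,"rx": 0,"ry": 0,"rz": 0,"jaw": 0},
    {"x": 0,"y": 0,"z": 0,"rx": 0,"ry": 0,"rz": 0,"jaw": 0}
  ]
}}

```text
clock: 3.7
tool_pos: [0.575, 0.0114, 0.0937]
eef_rot: [0.273, 0.962, 0.0, 0.0]
contact_force: [0.3, -0.6, -0.1]
opening: 0.001
finger_force: 0.0
```

{"name": "send_rows", "arguments": {
  "motion": [
    {"x": 0,"y": 0.1,"z": 0,"rx": 0,"ry": 0,"rz": 0,"jaw": 0},
    {"x": 0,"y": 0.1,"z": 0,"rx": 0,"ry": 0,"rz": 0,"jaw": 0},
    {"x": 0,"y": 0.1,"z": 0,"rx": 0,"ry": 0,"rz": 0,"jaw": 0},
    {"x": 0,"y": 0,"z": 0,"rx": 0,"ry": 0,"rz": 0,"jaw": 0},
    {"x": 0,"y": 0,"z": 0,"rx": 0,"ry": 0,"rz": 0,"jaw": 0}
  ]
}}

```text
clock: 4.2
tool_pos: [0.5764, 0.0137, 0.0937]
eef_rot: [0.273, 0.962, 0.0, -0.0]
contact_force: [-0.1, 0.3, -0.2]
opening: 0.005
finger_force: 0.0
```

{"name": "send_rows", "arguments": {
  "motion": [
    {"x": 0,"y": 0.1,"z": 0,"rx": 0,"ry": 0,"rz": 0,"jaw": 0},
    {"x": 0,"y": 0.1,"z": 0,"rx": 0,"ry": 0,"rz": 0,"jaw": 0},
    {"x": 0,"y": 0.1,"z": 0,"rx": 0,"ry": 0,"rz": 0,"jaw": 0},
    {"x": 0,"y": 0,"z": 0,"rx": 0,"ry": 0,"rz": 0,"jaw": 0},
    {"x": 0,"y": 0,"z": 0,"rx": 0,"ry": 0,"rz": 0,"jaw": 0}
  ]
}}

```text
clock: 4.7
tool_pos: [0.5774, 0.0153, 0.0936]
eef_rot: [0.274, 0.962, -0.001, -0.0]
contact_force: [-1.9, -3.4, 3.0]
opening: 0.008
finger_force: 2.0
```

{"name": "send_rows", "arguments": {
  "motion": [
    {"x": 0,"y": 0.1,"z": 0,"rx": 0,"ry": 0,"rz": 0,"jaw": 0},
    {"x": 0,"y": 0.1,"z": 0,"rx": 0,"ry": 0,"rz": 0,"jaw": 0},
    {"x": 0,"y": 0,"z": 0,"rx": 0,"ry": 0,"rz": 0,"jaw": 0},
    {"x": 0,"y": 0,"z": 0,"rx": 0,"ry": 0,"rz": 0,"jaw": 0},
    {"x": 0,"y": 0,"z": 0,"rx": 0,"ry": 0,"rz": 0,"jaw": 0}
  ]
}}

```text
clock: 5.2
tool_pos: [0.5794, 0.019, 0.0937]
eef_rot: [0.273, 0.962, 0.001, 0.0]
contact_force: [-0.9, -1.1, -0.3]
opening: 0.005
finger_force: 0.8
```

First contact came at about 3.9 N and then the force dropped, so the bar has passed the first half-way point or nearly. I'll turn with the bar along the arc.

{"name": "send_rows", "arguments": {
  "motion": [
    {"x": 0.15,"y": 0.1,"z": 0,"rx": 0,"ry": 0,"rz": 0.0873,"jaw": 0},
    {"x": 0.15,"y": 0.1,"z": 0,"rx": 0,"ry": 0,"rz": 0.0873,"jaw": 0},
    {"x": 0.15,"y": 0.1,"z": 0,"rx": 0,"ry": 0,"rz": 0.0873,"jaw": 0},
    {"x": 0.17,"y": 0.28,"z": 0,"rx": 0,"ry": 0,"rz": 0.0873,"jaw": 0},
    {"x": 0,"y": 0,"z": 0,"rx": 0,"ry": 0,"rz": 0,"jaw": 0}
  ]
}}

```text
clock: 5.7
tool_pos: [0.5795, 0.0281, 0.0939]
eef_rot: [0.436, 0.9, 0.001, 0.001]
contact_force: [-0.5, 0.2, 0.5]
opening: 0.003
finger_force: 0.0
```

```bash
cat > c.py <<'E'
from plant import *
import numpy as np
from scipy.spatial.transform import Rotation as Ro
st=get_state();R=Ro.from_quat(st["eef_rot"]).as_matrix()
D=np.array([.6145,.0158,.074])
print(st["clock"],"pos",st["tool_pos"].round(4),"phi",(148-np.degrees(np.arctan2(R[1,0],R[0,0])))%360,"r,off(mm)",((st["tool_pos"]-D)@R*1e3).round(1),"F tool",(R.T@st["contact_force"]).round(1),st["q"][6].round(2))
E
python3 c.py
```

```text
5.7 pos [0.5795 0.0281 0.0939] phi 19.64745801029244 r,off(mm) [ 31.3 -19.8 -20. ] F tool [ 0.5 -0.3 -0.5] 0.43
```

No contact at 19.6°, so the bar has snapped to the first stop. I'll continue along the arc.

{"name": "send_rows", "arguments": {
  "motion": [
    {"x": 0.17,"y": 0.27,"z": 0,"rx": 0,"ry": 0,"rz": 0.0873,"jaw": 0},
    {"x": 0.17,"y": 0.27,"z": 0,"rx": 0,"ry": 0,"rz": 0.0873,"jaw": 0},
    {"x": 0.17,"y": 0.27,"z": 0,"rx": 0,"ry": 0,"rz": 0.0873,"jaw": 0},
    {"x": 0.17,"y": 0.27,"z": 0,"rx": 0,"ry": 0,"rz": 0.0873,"jaw": 0},
    {"x": 0,"y": 0,"z": 0,"rx": 0,"ry": 0,"rz": 0,"jaw": 0}
  ]
}}

```text
clock: 6.2
tool_pos: [0.5843, 0.0382, 0.0937]
eef_rot: [0.585, 0.811, 0.0, 0.0]
contact_force: [-1.2, 0.1, 0.2]
opening: 0.008
finger_force: 0.5
```

```bash
python3 c.py
```

```text
6.2 pos [0.5843 0.0382 0.0937] phi 39.59668449814431 r,off(mm) [ 30.8 -21.6 -19.7] F tool [ 0.5 -1.1 -0.2] 0.2
```

{"name": "send_rows", "arguments": {
  "motion": [
    {"x": 0.17,"y": 0.27,"z": 0,"rx": 0,"ry": 0,"rz": 0.0873,"jaw": 0},
    {"x": 0.1,"y": 0.16,"z": 0,"rx": 0,"ry": 0,"rz": 0.052,"jaw": 0},
    {"x": 0,"y": 0,"z": 0,"rx": 0,"ry": 0,"rz": 0,"jaw": 0},
    {"x": 0,"y": 0,"z": 0,"rx": 0,"ry": 0,"rz": 0,"jaw": 0},
    {"x": 0,"y": 0,"z": 0,"rx": 0,"ry": 0,"rz": 0,"jaw": 0}
  ]
}}

```text
clock: 6.7
tool_pos: [0.5876, 0.0412, 0.0938]
eef_rot: [0.64, 0.768, 0.0, 0.0]
contact_force: [0.0, -0.0, 0.4]
opening: 0.004
finger_force: 0.0
```

```bash
python3 c.py
```

```text
6.7 pos [0.5876 0.0412 0.0938] phi 47.61460583908112 r,off(mm) [ 29.9 -21.9 -19.8] F tool [-0.1  0.  -0.4] 0.11
```

{"name": "send_rows", "arguments": {
  "motion": [
    {"x": 0.16,"y": 0.28,"z": 0,"rx": 0,"ry": 0,"rz": 0.0873,"jaw": 0},
    {"x": 0.16,"y": 0.28,"z": 0,"rx": 0,"ry": 0,"rz": 0.0873,"jaw": 0},
    {"x": 0.16,"y": 0.28,"z": 0,"rx": 0,"ry": 0,"rz": 0.0873,"jaw": 0},
    {"x": 0.16,"y": 0.28,"z": 0,"rx": 0,"ry": 0,"rz": 0.0873,"jaw": 0},
    {"x": 0,"y": 0,"z": 0,"rx": 0,"ry": 0,"rz": 0,"jaw": 0}
  ]
}}

```text
clock: 7.2
tool_pos: [0.5975, 0.0484, 0.0935]
eef_rot: [0.764, 0.645, -0.001, -0.0]
contact_force: [-2.2, 0.8, 0.4]
opening: 0.008
finger_force: 0.9
```

```bash
python3 c.py
```

```text
7.2 pos [0.5975 0.0484 0.0935] phi 67.66031356054557 r,off(mm) [ 29.3 -22.2 -19.5] F tool [ 0.4 -2.3 -0.4] -0.12
```

{"name": "send_rows", "arguments": {
  "motion": [
    {"x": 0.16,"y": 0.28,"z": 0,"rx": 0,"ry": 0,"rz": 0.0873,"jaw": 0},
    {"x": 0.16,"y": 0.28,"z": 0,"rx": 0,"ry": 0,"rz": 0.0873,"jaw": 0},
    {"x": 0,"y": 0,"z": 0,"rx": 0,"ry": 0,"rz": 0,"jaw": 0},
    {"x": 0,"y": 0,"z": 0,"rx": 0,"ry": 0,"rz": 0,"jaw": 0},
    {"x": 0,"y": 0,"z": 0,"rx": 0,"ry": 0,"rz": 0,"jaw": 0}
  ]
}}

```text
clock: 7.7
tool_pos: [0.6044, 0.0497, 0.0938]
eef_rot: [0.817, 0.576, 0.0, 0.0]
contact_force: [-0.1, -0.3, 0.1]
opening: 0.001
finger_force: 0.0
```

```bash
python3 c.py; python3 - <<'E'
from plant import *
import cv2,pickle
a=[]
for n,(u,v) in dict(scene=(205,160),side=(220,165)).items():
    c=snapshot(n)["img"][v:v+75,u:u+66,::-1]
    a.append(cv2.resize(c,None,fx=6,fy=6,interpolation=cv2.INTER_CUBIC))
cv2.imwrite("pics/m3.png",cv2.convertScaleAbs(cv2.hconcat(a),alpha=1.5))
E
```

```text
7.7 pos [0.6044 0.0497 0.0938] phi 77.62402528215709 r,off(mm) [ 28.5 -20.9 -19.8] F tool [-0.3 -0.  -0.1] -0.24
```

View pics/m3.png

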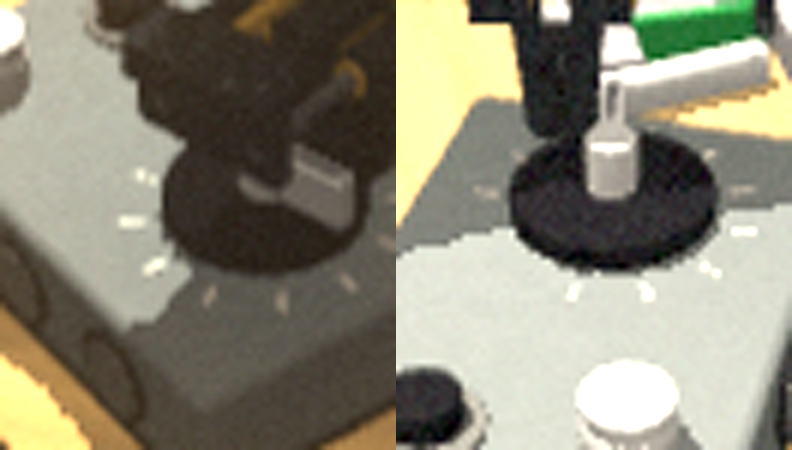

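In the side half the hub top is at (612,150) and the bar end at (612,78), pointing away from that camera. In the scene half the bar points right and down from the hub, with its end at (350,190). I'll compare both with what each stop predicts.

```bash
python3 - <<'E'
from h import *
import pickle
d=pickle.load(open("s0.pkl","rb"))
D=np.array([.6145,.0158])
for n,o,off in(("scene",(205,160),0),("side",(220,165),396)):
    for k in(None,60,90,120):
        a=np.radians(148-(k or 0));p=D+(0 if k is None else .04)*np.array([np.cos(a),np.sin(a)])
        u,v=proj(d[n],[*p,.098]);print(n,k,round((u-o[0])*6+off),round((v-o[1])*6))
E
```

```text
scene None 263 133
scene 60 358 157
scene 90 326 185
scene 120 276 199
side None 607 131
side 60 583 79
side 90 633 78
side 120 677 91
```

The bar reads about 75°, right at the half-way point, where the detent force is zero. I'll nudge it on slightly.

{"name": "send_rows", "arguments": {
  "motion": [
    {"x": 0.1,"y": 0.15,"z": 0,"rx": 0,"ry": 0,"rz": 0.0524,"jaw": 0},
    {"x": 0.1,"y": 0.15,"z": 0,"rx": 0,"ry": 0,"rz": 0.0524,"jaw": 0},
    {"x": 0,"y": 0,"z": 0,"rx": 0,"ry": 0,"rz": 0,"jaw": 0},
    {"x": 0,"y": 0,"z": 0,"rx": 0,"ry": 0,"rz": 0,"jaw": 0},
    {"x": 0,"y": 0,"z": 0,"rx": 0,"ry": 0,"rz": 0,"jaw": 0}
  ]
}}

```text
clock: 8.3
tool_pos: [0.6077, 0.0508, 0.0937]
eef_rot: [0.847, 0.532, -0.0, -0.0]
contact_force: [-0.4, -0.4, -0.3]
opening: 0.004
finger_force: 0.0
```

```bash
python3 c.py; python3 - <<'E'
from plant import *
import cv2,pickle
a=[]
for n,(u,v) in dict(scene=(205,160),side=(220,165)).items():
    c=snapshot(n)["img"][v:v+75,u:u+66,::-1]
    a.append(cv2.resize(c,None,fx=6,fy=6,interpolation=cv2.INTER_CUBIC))
cv2.imwrite("pics/m4.png",cv2.convertScaleAbs(cv2.hconcat(a),alpha=1.5))
E
```

```text
8.3 pos [0.6077 0.0508 0.0937] phi 83.68038921394177 r,off(mm) [ 28.6 -21.3 -19.7] F tool [-0.5 -0.2  0.3] -0.31
```

View pics/m4.png

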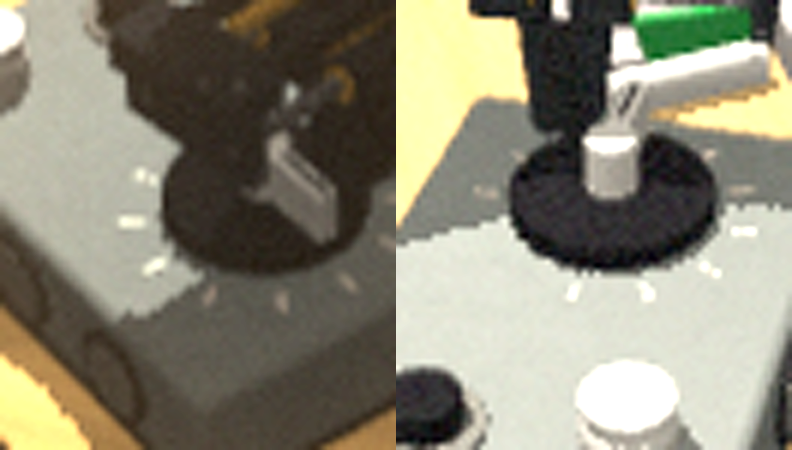

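Bar end is now near (640,82) in the side half and (335,188) in the scene half, which matches the 90° prediction: three clicks done. Now the last one.

{"name": "send_rows", "arguments": {
  "motion": [
    {"x": 0.17,"y": 0.26,"z": 0,"rx": 0,"ry": 0,"rz": 0.0873,"jaw": 0},
    {"x": 0.17,"y": 0.26,"z": 0,"rx": 0,"ry": 0,"rz": 0.0873,"jaw": 0},
    {"x": 0.17,"y": 0.26,"z": 0,"rx": 0,"ry": 0,"rz": 0.0873,"jaw": 0},
    {"x": 0.17,"y": 0.26,"z": 0,"rx": 0,"ry": 0,"rz": 0.0873,"jaw": 0},
    {"x": 0,"y": 0,"z": 0,"rx": 0,"ry": 0,"rz": 0,"jaw": 0}
  ]
}}

```text
clock: 8.9
tool_pos: [0.6199, 0.0513, 0.0936]
eef_rot: [0.926, 0.377, -0.0, -0.0]
contact_force: [-0.7, 0.4, 0.0]
opening: 0.007
finger_force: 0.5
```

```bash
python3 c.py
```

```text
8.9 pos [0.6199 0.0513 0.0936] phi 103.71571847430218 r,off(mm) [ 28.6 -21.6 -19.6] F tool [-0.2 -0.8 -0. ] -0.55
```

{"name": "send_rows", "arguments": {
  "motion": [
    {"x": 0.1,"y": 0.15,"z": 0,"rx": 0,"ry": 0,"rz": 0.0524,"jaw": 0},
    {"x": 0,"y": 0,"z": 0,"rx": 0,"ry": 0,"rz": 0,"jaw": 0},
    {"x": 0.1,"y": 0.15,"z": 0,"rx": 0,"ry": 0,"rz": 0.0524,"jaw": 0},
    {"x": 0,"y": 0,"z": 0,"rx": 0,"ry": 0,"rz": 0,"jaw": 0},
    {"x": 0,"y": 0,"z": 0,"rx": 0,"ry": 0,"rz": 0,"jaw": 0}
  ]
}}

```text
clock: 9.4
tool_pos: [0.6236, 0.0496, 0.0937]
eef_rot: [0.944, 0.329, 0.0, 0.0]
contact_force: [0.5, 0.2, 0.1]
opening: 0.006
finger_force: 0.0
```

```bash
python3 c.py; python3 - <<'E'
from plant import *
import cv2,pickle
a=[]
for n,(u,v) in dict(scene=(205,160),side=(220,165)).items():
    c=snapshot(n)["img"][v:v+75,u:u+66,::-1]
    a.append(cv2.resize(c,None,fx=6,fy=6,interpolation=cv2.INTER_CUBIC))
cv2.imwrite("pics/m5.png",cv2.convertScaleAbs(cv2.hconcat(a),alpha=1.5))
E
```

```text
9.4 pos [0.6236 0.0496 0.0937] phi 109.62765180324321 r,off(mm) [ 28.2 -20.8 -19.8] F tool [ 0.5  0.2 -0.1] -0.62
```

{"name": "send_rows", "arguments": {
  "motion": [
    {"x": 0,"y": -1,"z": 0,"rx": 0,"ry": 0,"rz": 0,"jaw": 0},
    {"x": 0,"y": -0.5,"z": 0,"rx": 0,"ry": 0,"rz": 0,"jaw": 0},
    {"x": 0,"y": 0,"z": -2,"rx": 0,"ry": 0,"rz": 0,"jaw": 0},
    {"x": 0,"y": 0,"z": -2,"rx": 0,"ry": 0,"rz": 0,"jaw": 0},
    {"x": 0,"y": 0,"z": -1.5,"rx": 0,"ry": 0,"rz": 0,"jaw": 0}
  ]
}}

```text
clock: 10.0
tool_pos: [0.6142, 0.0625, 0.1497]
eef_rot: [0.945, 0.328, 0.0, -0.0]
contact_force: [0.2, 0.5, -1.0]
opening: 0.01
finger_force: 0.0
```

```bash
python3 c.py; python3 - <<'E'
from plant import *
import cv2,pickle
a=[]
for n,(u,v) in dict(scene=(205,160),side=(220,165)).items():
    c=snapshot(n)["img"][v:v+75,u:u+66,::-1]
    a.append(cv2.resize(c,None,fx=6,fy=6,interpolation=cv2.INTER_CUBIC))
cv2.imwrite("pics/m6.png",cv2.convertScaleAbs(cv2.hconcat(a),alpha=1.5))
E
```

```text
10.0 pos [0.6142 0.0625 0.1497] phi 109.69477727338258 r,off(mm) [ 28.7 -36.8 -75.7] F tool [ 0.4 -0.3  1. ] -0.66
```

View pics/m6.png

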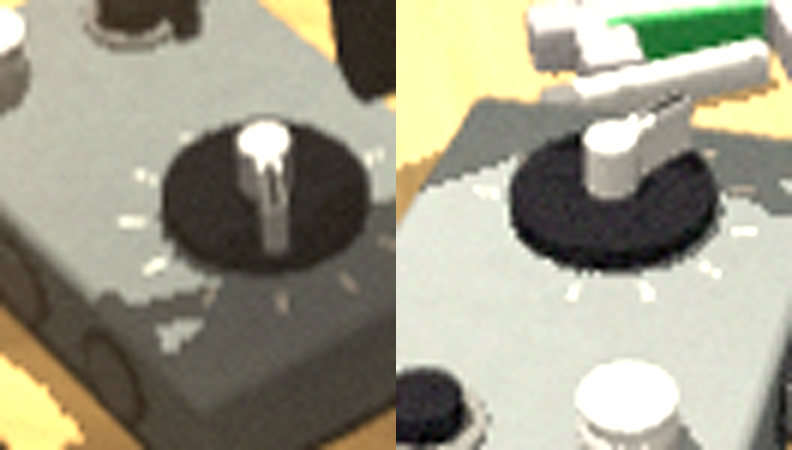

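In the scene half the bar end sits at (276,210), in the side half at (688,97). Both match the 120° prediction of (276,199) and (677,91), so four clicks are done. Next, over the button.

{"name": "send_rows", "arguments": {
  "motion": [
    {"x": -3.4,"y": 1.1,"z": 0,"rx": 0,"ry": 0,"rz": 0,"jaw": 0},
    {"x": -3.4,"y": 1.1,"z": 0,"rx": 0,"ry": 0,"rz": 0,"jaw": 0},
    {"x": -3.4,"y": 1.1,"z": 0,"rx": 0,"ry": 0,"rz": 0,"jaw": 0},
    {"x": -3.4,"y": 1.1,"z": 0,"rx": 0,"ry": 0,"rz": 0,"jaw": 0},
    {"x": -3.2,"y": 1.1,"z": 0,"rx": 0,"ry": 0,"rz": 0,"jaw": 0}
  ]
}}

```text
clock: 10.6
tool_pos: [0.5149, -0.0862, 0.1481]
eef_rot: [0.945, 0.328, -0.001, -0.0]
contact_force: [-0.3, -0.6, -0.6]
opening: 0.006
finger_force: 0.0
```

{"name": "send_rows", "arguments": {
  "motion": [
    {"x": 0,"y": 0,"z": 2,"rx": 0,"ry": 0,"rz": 0,"jaw": 0},
    {"x": 0,"y": 0,"z": 2,"rx": 0,"ry": 0,"rz": 0,"jaw": 0},
    {"x": 0,"y": 0,"z": 1,"rx": 0,"ry": 0,"rz": 0,"jaw": 0},
    {"x": 0,"y": 0,"z": 0,"rx": 0,"ry": 0,"rz": 0,"jaw": 0},
    {"x": 0,"y": 0,"z": 0,"rx": 0,"ry": 0,"rz": 0,"jaw": 0}
  ]
}}

```text
clock: 11.1
tool_pos: [0.5165, -0.0852, 0.0987]
eef_rot: [0.945, 0.328, -0.0, -0.0]
contact_force: [0.1, 0.0, 0.1]
opening: 0.008
finger_force: 0.0
```

```bash
python3 c.py; python3 - <<'E'
from plant import *
import cv2,pickle
a=[]
for n,(u,v) in dict(scene=(195,135),side=(190,195)).items():
    c=snapshot(n)["img"][v:v+75,u:u+66,::-1]
    a.append(cv2.resize(c,None,fx=6,fy=6,interpolation=cv2.INTER_CUBIC))
cv2.imwrite("pics/b1.png",cv2.convertScaleAbs(cv2.hconcat(a),alpha=1.5))
E
```

```text
11.1 pos [ 0.5165 -0.0852  0.0987] phi 109.72805814299693 r,off(mm) [-139.5   18.6  -24.7] F tool [ 0.1  0.  -0.1] -0.35
```

View pics/b1.png

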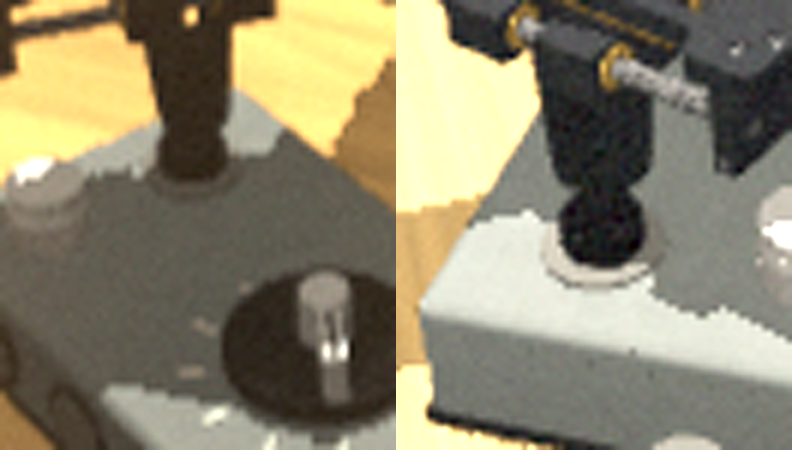

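Both views show the fingertips right over the button (scene (190,160), side (600,215)). Now I'll press it.

{"name": "send_rows", "arguments": {
  "motion": [
    {"x": 0,"y": 0,"z": 0.6,"rx": 0,"ry": 0,"rz": 0,"jaw": 0},
    {"x": 0,"y": 0,"z": 0.4,"rx": 0,"ry": 0,"rz": 0,"jaw": 0},
    {"x": 0,"y": 0,"z": 0.3,"rx": 0,"ry": 0,"rz": 0,"jaw": 0},
    {"x": 0,"y": 0,"z": 0.2,"rx": 0,"ry": 0,"rz": 0,"jaw": 0},
    {"x": 0,"y": 0,"z": 0,"rx": 0,"ry": 0,"rz": 0,"jaw": 0}
  ]
}}

```text
clock: 11.7
tool_pos: [0.5166, -0.0853, 0.0837]
eef_rot: [0.945, 0.328, 0.0, -0.0]
contact_force: [-0.2, 0.3, 4.5]
opening: 0.004
finger_force: 1.9
```

{"name": "send_rows", "arguments": {
  "motion": [
    {"x": 0,"y": 0,"z": 0.2,"rx": 0,"ry": 0,"rz": 0,"jaw": 0},
    {"x": 0,"y": 0,"z": 0.1,"rx": 0,"ry": 0,"rz": 0,"jaw": 0},
    {"x": 0,"y": 0,"z": 0,"rx": 0,"ry": 0,"rz": 0,"jaw": 0},
    {"x": 0,"y": 0,"z": 0,"rx": 0,"ry": 0,"rz": 0,"jaw": 0},
    {"x": 0,"y": 0,"z": 0,"rx": 0,"ry": 0,"rz": 0,"jaw": 0}
  ]
}}

```text
clock: 12.2
tool_pos: [0.5166, -0.0852, 0.0814]
eef_rot: [0.945, 0.328, 0.0, -0.0]
contact_force: [-1.6, 1.1, 9.6]
opening: 0.005
finger_force: 5.1
```

The force is 9.6 N against the 5 N needed, with the tip at 70.4 mm, so the button is bottomed. I'll release and back away.

{"name": "send_rows", "arguments": {
  "motion": [
    {"x": 0,"y": 0,"z": -1,"rx": 0,"ry": 0,"rz": 0,"jaw": 0},
    {"x": 0,"y": 0,"z": -2,"rx": 0,"ry": 0,"rz": 0,"jaw": 0},
    {"x": 0,"y": 0,"z": -3,"rx": 0,"ry": 0,"rz": 0,"jaw": 0},
    {"x": 0,"y": 0,"z": -3,"rx": 0,"ry": 0,"rz": 0,"jaw": 0},
    {"x": 0,"y": 0,"z": -3,"rx": 0,"ry": 0,"rz": 0,"jaw": 0}
  ]
}}

```text
clock: 12.7
tool_pos: [0.5159, -0.0855, 0.2019]
eef_rot: [0.945, 0.327, -0.0, -0.0]
contact_force: [0.1, 0.3, -0.5]
opening: 0.007
finger_force: 0.0
```

{"name": "send_rows", "arguments": {
  "motion": [
    {"x": 0,"y": 0,"z": 0,"rx": 0,"ry": 0,"rz": 0,"jaw": 1},
    {"x": 0,"y": 0,"z": 0,"rx": 0,"ry": 0,"rz": 0,"jaw": 1},
    {"x": 0,"y": 0,"z": 0,"rx": 0,"ry": 0,"rz": 0,"jaw": 1},
    {"x": 0,"y": 0,"z": 0,"rx": 0,"ry": 0,"rz": 0,"jaw": 1},
    {"x": 0,"y": 0,"z": 0,"rx": 0,"ry": 0,"rz": 0,"jaw": 1}
  ]
}}

```text
clock: 13.2
tool_pos: [0.5159, -0.0854, 0.1998]
eef_rot: [0.945, 0.327, -0.001, -0.0]
contact_force: [0.8, 0.6, -0.1]
opening: 0.114
finger_force: 0.0
```

```bash
python3 c.py; python3 -c "
from plant import *
print(finish_job())"
```

```text
13.2 pos [ 0.5159 -0.0854  0.1998] phi 109.76630361782028 r,off(mm) [-140.2   18.3 -125.7] F tool [1.  0.1 0.1] -0.42
the job is handed in; nothing more can be done
None
```

I pushed the dial four clicks clockwise from stop 0 (confirmed in two camera views), then pressed the start button down (9.6 N) and released it; the job was handed in at 13.2 s, and no verdict was shown.

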